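# Clamp the test bar in the guide fixture

### The job

Lift the steel bar out of its wooden rest, thread it through both guide plates of the clamping fixture until its knob sits against the first plate, and then tighten the fixture's T-handle clockwise until you feel the bar clamped: stop once its resistance has risen clearly above free turning (by about 0.2 N m), because forcing it on would mark the bar. Let go, leave the clamp tight, and do not disturb the other tools on the bench.

Things in the scene. Friction and masses are not known exactly. Their poses are not given: they have to be found in the camera images.
- bar_grip (a point): loose steel test bar, 0.26 kg: the point on its axis near its centre of mass, 70 mm ahead of the knob. +x runs along the bar, knob to tip; it may be rolled about x. Shank 14 mm in diameter from x = -70 mm to the tip at +120 mm, the last 12 mm tapering to 6 mm. At the start it lies level in the rest, axis 45 mm above the bench.
- bar_knob (a point): centre of the bar's knurled cylindrical knob (28 mm diameter, 36 mm long, on the bar's axis): 18 mm behind the knob's front face, which is the face that seats on the first plate; 88 mm behind bar_grip. +x as for bar_grip.
- bar_rest: fixed wooden rest of the bar, 240x60 mm; origin on the bench under bar_grip, +x to the bar's tip. Cheeks 61 mm high closely flank the knob and the shank behind x = -52 mm, others 57 mm high the shank ahead of x = +66 mm: fingers reach the bar only between, over a 10 mm thick base. The bar lifts straight up out.
- entry (a point): centre of the outer mouth of the fixture's first guide hole, 50 mm above the bench. +y points out of the mouth (the bar goes in along -y), z up. Hole 16 mm in diameter in an upright plate 60 mm wide (x), 12 mm thick, top 76 mm above the bench. Fully home the knob's face touches this plate: bar_grip at y = -70 mm.
- far_guide (a point): centre of the near mouth of the second, equal guide hole, in line with the first, 82 mm along -y from entry; plate 12 mm thick. Axes as entry. A bar let go in both holes stays there, resting about 1 mm low and sagging a little at the outer end.
- fixture: the grey fixture, bolted down; origin on the bench under its middle, 47 mm along -y from entry, axes as entry. Base 90x124x10 mm. A bridge 36 mm wide joins the tops of the two plates, top 88 mm above the bench, and carries the screw in a boss 24 mm in diameter, top 100 mm above the bench.
- t_handle: steel T-handle on a vertical screw; origin on the screw's axis (56 mm along -y from entry) in the middle of the cross bar, 130 mm above the bench, never rising. Cross bar along x, 10 mm in diameter, 68 mm long, ends 13 mm thick; a 10 mm neck below. At the start within 0.25 rad of the fixture's x. Clockwise from above tightens.
- screw (a point): point on the screw's axis at the boss top. Turning lowers a spring-backed pad (part of the T-handle) 7 mm per rad. Its start height differs: it meets the bar after 0.4 to 2.0 rad, to be felt. Free turning takes 0.28 N m (less while paused); then torque rises 0.55 N m, clamping force 50 N per rad (0.2 N m more: 19 N; 10 to 38 N is right). It holds.
- v_block: black steel V-block, 45x68x55 mm, standing on the bench; origin under its centre. Not to be disturbed.
- tip_block: small steel block with upright copper tips, 34x50x43 mm; origin under its centre. Not to be disturbed.
- hex_key: black hex key lying flat, 31x88x5 mm; origin under its centre. Not to be disturbed.
- square: steel engineer's square lying flat, 90x118x14 mm; origin under its centre. Not to be disturbed.

How it is judged:
On the way:
1. the bar is through both guide plates with its knob home against the first, the clamp still open (y of bar_grip in the frame of entry between -0.076 and -0.066 m and x of bar_grip in the frame of entry between -0.005 and 0.005 m and z of bar_grip in the frame of entry between -0.006 and 0.005 m and angle between the x axis of bar_grip and the y axis of entry, either way round below 0.06 rad and contact force between t_handle and bar below 1 N), for 0.2 s.
At the end, for the whole second after the job is handed in: The bar lies through both guide holes, in line with them within 0.06 rad and 5 mm (6 mm low), its knob within 4 mm of the first plate, and the T-handle's pad clamps it with 10 to 38 N; bar and handle at rest and released (y of bar_grip in the frame of entry between -0.076 and -0.066 m and x of bar_grip in the frame of entry between -0.005 and 0.005 m and z of bar_grip in the frame of entry between -0.006 and 0.005 m and angle between the x axis of bar_grip and the y axis of entry, either way round below 0.06 rad and contact force between t_handle and bar between 10 and 38 N and linear speed of bar below 0.02 m/s and angular speed of t_handle below 0.05 rad/s); the robot touches nothing.
It fails at once if the clamp is over-tightened: more than 45 N of the pad on the bar (contact force between t_handle and bar above 45 N).
It fails at once if another tool is moved more than 30 mm (distance of any of v_block, tip_block, hex_key, square from where it was at the start of the episode above 0.03 m).
It also fails if it takes over 72 s, if anything falls off the work surface, if the arm or the gripper's body presses on something with over 40 N, if the wrist force passes 120 N, or if a joint passes its speed limit or range.

### The arm

A 6-joint arm with a two-finger parallel gripper is mounted at the origin on the work surface; the furniture and walls round the work are solid. World frame = base frame: x ahead of the robot, y to its left, z up, the work surface at z = 0. Lengths are in m, angles in rad, forces in N, time in s.
With the tool pointing down it reaches from about 0.35 to 0.875 m from the base axis. Payload 4.2 kg.
Tool frame: the origin (TCP) lies between the finger pads; the fingertips stand 17 mm ahead of it and the grasp point (between the pads) lies 2 mm behind it; z points along the fingers, y is the line along which they close (so a half turn about z gives the same grasp; the last joint's range is limited). The gripper opens to 87 mm and grips with 3 to 60 N. Pads are 19 mm wide; open, the fingers measure 117 mm over their backs; the gripper's body (75 mm by 190 mm) begins 51 mm behind the grasp point.
Start: joints at [-0.938, 0.385, 0.008, 0, -1.194, -0.259], TCP at [0.228, -0.582, 0.24] pointing down, gripper open.
Joint ranges: [-3.14, 3.14], [-1.21, 2.06], [-1.07, 1.41], [-3.16, 2.05], [-2.99, -0.16], [-3.1, 3.1]. Speed limits (rad/s): [2.79, 2.79, 3.14, 3.14, 3.14, 3.14].

### API

Orientations are given as a unit quaternion [w, x, y, z].
In Python, from plant import env, optics, spotter gives the robot as it stands.
- The arm moves only by the shell command python3 -m pendant 'ROWS' [OPENING]. ROWS is JSON, a list of rows, each an object with "dp": the shift along the tool's x, y, z in m, a list of three; "spin": the turn about the tool's z in rad. A call has 1 to 10 rows; each row is the pose to reach, as a shift and turn from the pose commanded when the call began, along the tool's axes at that moment; what a row does not reach only later rows make up. A row lasts 1/10 s, in which the tool goes at most 50 mm and 8.59 degrees, less where a joint would pass 70% of its speed; a pose out of reach is approached as far as the arm can. A call with a gripper value outside its range is refused whole. OPENING is the finger opening in m, from 0 to 0.087, set as the call begins (- or left out, the last holds). The fingers move at their own pace and stop on an object; the grip force is fixed at half the most. Time passes only in rows, so rows that repeat a pose let the fingers close. It gives the time, the measured TCP pose, the force, the opening and the grip force at its end, in the units of the state.
- env.read_state(): the state, without advancing time (a new reading comes with each control period).
- optics.get_image(name): name is "side" or "top"; returns a dict with "pixels" (480x640x3 uint8, blue, green, red), "z_map" (480x640 float32, m along the optical axis (not along the pixel's ray), 0 where there is no reading), "fx", "fy", "cx", "cy" (pixels), "cam_to_world" (4x4, takes a point from camera to world coordinates). Camera axes: x right, y up, looking along -z (the intrinsics and any distortion apply to the point x, -y, -z); pixel columns grow to the right and rows downward; lengths in m; the calibration is good to about 2 mm. A picture is of the moment at which its call begins.
- env.job_done(): hands the job in; it is judged then, once.
Trained networks look in the newest picture that a camera, given by its name, has taken for a name from the list of things; names that differ only in an ending like _2 or _b are one class to them, and where a whole thing is asked for, a point or a joint stands for the part that bears it (a point fixed in the world has none). Each returns a list of dicts, best first, with "p" (0 to 1); they miss things now and then, are a little off and sometimes report something else, mostly with a low value. They report only what shows in the picture. A call takes as long as a camera call.
- spotter.recognise(camera, label): "rect" ([left, top, right, bottom] as shares, 0 to 1, of the picture: columns of its width, rows of its height, round what is visible of it).
- spotter.silhouettes(camera, label): "mask" (480x640 bool, what is visible of it) and "rect" ([left, top, right, bottom] as shares, 0 to 1, of the picture: columns of its width, rows of its height, round what is visible of it).
- spotter.pinpoint(camera, label): "position" ([column, row] as shares, 0 to 1, of the picture: columns of its width, rows of its height: a listed point, or the origin of a listed thing).
The state is a dict: "clock": time; "joints": joint angles; "qd": joint speeds; "joint_efforts": joint torques, N m; "tcp_pos": TCP position; "tool_rot": TCP orientation; "ft_force": force on the tool from outside, world axes, zero at the start; "torque": the same for the moment, N m; "opening": finger opening in m; "grasp_force": force on a finger pad.
Only numpy, scipy, OpenCV 4.12 (cv2) and the standard library are available. Lean on these libraries where they do the work, as an engineer would, in place of code of your own. Each camera call takes 0.05 s, during which the arm holds its last target. There are 200 camera calls.

## Working session

There is one attempt and no reset: what is moved stays moved. The work goes in short steps, Python scripts to look and compute and a shell command to move; the robot and the scene stay as the last step left them, time stands still between calls to the robot, and variables do not carry over. Pictures are saved under pics/ and viewed, at most 10 in all, crops included, and the job is handed in when it is done.

```bash
ls; mkdir -p pics
cat > h.py <<'E'
import numpy as np, cv2
from plant import env, optics, spotter
def w(im,u,v,z=None,height=None):
    d=np.array([(u-im['cx'])/im['fx'],-(v-im['cy'])/im['fy'],-1.0]); T=np.array(im['cam_to_world'])
    if height is not None:
        r=T[:3,:3]@d; s=(height-T[2,3])/r[2]; return T[:3,3]+s*r
    return T[:3,:3]@(d*z)+T[:3,3]
def px(im,P):
    T=np.array(im['cam_to_world']); c=T[:3,:3].T@(np.array(P)-T[:3,3]); return im['fx']*c[0]/-c[2]+im['cx'], im['cy']-im['fy']*c[1]/-c[2]
E
python3 - <<'E'
from h import *
H={'bar_grip':.045,'bar_knob':.045,'entry':.05,'far_guide':.05,'t_handle':.13,'screw':.1,'v_block':0,'tip_block':0,'hex_key':0,'square':0,'fixture':0,'bar_rest':0}
for c in('top','side'):
    im=optics.get_image(c); cv2.imwrite(f'pics/{c}0.png',im['pixels'])
    print(c,im['fx'],np.round(im['cam_to_world'],3).tolist(),[k for k in im if k not in('pixels','z_map')])
    for n,h in H.items():
        r=spotter.pinpoint(c,n)
        for q in r[:2]:
            u,v=q['position'][0]*640,q['position'][1]*480
            print(n,round(q['p'],2),round(u),round(v),np.round(w(im,u,v,height=h),4))
s=env.read_state();print(s)
E
```

```text
pics
top 544.3575115165769 [[-0.03, 0.997, -0.071, 0.327], [-1.0, -0.029, 0.006, 0.015], [0.004, 0.071, 0.997, 1.185], [0.0, 0.0, 0.0, 1.0]] ['fx', 'fy', 'cx', 'cy', 'cam_to_world']
bar_grip 0.55 193 257 [0.3725 0.2762 0.045 ]
bar_knob 0.97 192 302 [0.2791 0.279  0.045 ]
bar_knob 0.59 463 173 [ 0.5349 -0.2982  0.045 ]
entry 0.78 356 209 [ 0.4634 -0.0682  0.05  ]
entry 0.67 387 198 [ 0.4858 -0.1344  0.05  ]
far_guide 0.68 398 204 [ 0.4716 -0.1554  0.05  ]
far_guide 0.31 199 255 [0.3777 0.2637 0.05  ]
t_handle 0.48 385 199 [ 0.4724 -0.1188  0.13  ]
screw 0.75 387 201 [ 0.473  -0.1275  0.1   ]
screw 0.15 357 210 [ 0.4548 -0.0652  0.1   ]
v_block 0.6 456 266 [ 0.3377 -0.2851  0.    ]
tip_block 0.67 260 274 [0.3334 0.1409 0.    ]
square 0.68 268 188 [0.5226 0.1201 0.    ]
fixture 0.62 375 205 [ 0.4778 -0.1139  0.    ]
bar_rest 0.71 197 258 [0.3722 0.2778 0.    ]
bar_rest 0.53 193 252 [0.3853 0.2857 0.    ]
side 523.0489463110503 [[-0.074, -0.837, 0.542, 1.08], [0.997, -0.069, 0.03, 0.024], [0.012, 0.542, 0.84, 1.109], [0.0, 0.0, 0.0, 1.0]] ['fx', 'fy', 'cx', 'cy', 'cam_to_world']
bar_grip
[... 622 characters left out ...]
0.    ]
{'clock': 1.3, 'joints': array([-9.38434663e-01,  3.84673017e-01,  7.90010986e-03, -5.58310913e-06,
       -1.19396401e+00, -2.58589227e-01]), 'qd': array([ 0.00066998,  0.0009089 , -0.0010912 ,  0.00211661, -0.00044123,
       -0.00095952]), 'joint_efforts': array([-9.17568536e-05, -3.90472019e+01,  1.87617624e+01,  4.22431290e+00,
        1.53973431e-02, -4.22923307e-06]), 'tcp_pos': array([ 0.22822183, -0.5818275 ,  0.23956559]), 'tool_rot': array([ 1.51407934e-05, -1.85799228e-01,  9.82587729e-01, -2.56852180e-05]), 'ft_force': array([ 0.52436381,  0.30195947, -0.4397713 ]), 'torque': array([0.003768  , 0.00147423, 0.05582594]), 'grasp_force': 0.0, 'opening': 0.08731435117533186}
```

Run:
```python
import cv2
a=cv2.imread('pics/top0.png'); cv2.imwrite('pics/top0c.png',cv2.resize(a[130:350,140:500],None,fx=2.2,fy=2.2,interpolation=cv2.INTER_CUBIC))
a=cv2.imread('pics/side0.png'); cv2.imwrite('pics/side0c.png',cv2.resize(a[170:380,150:510],None,fx=2.2,fy=2.2,interpolation=cv2.INTER_CUBIC))
```

```text
(no output)
```

View pics/top0c.png

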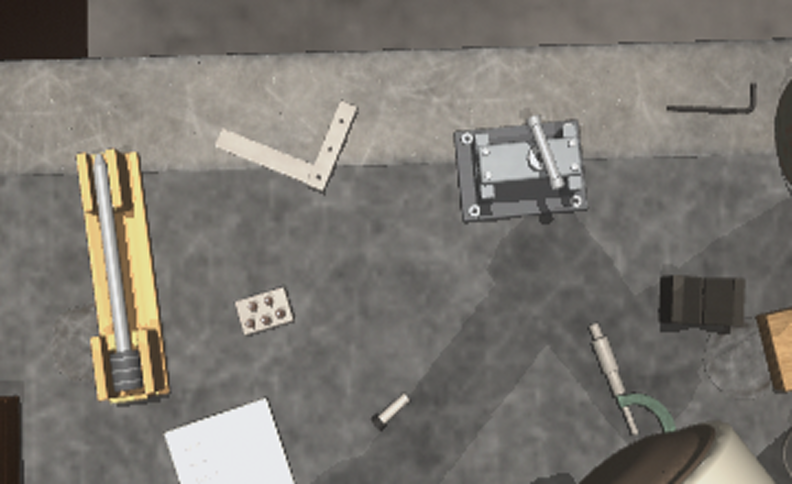

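View pics/side0c.png

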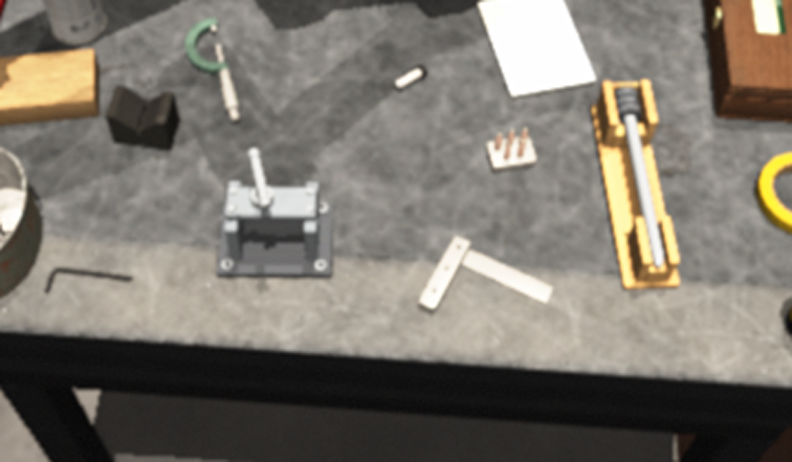

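```bash
cat >> h.py <<'E'
def cloud(im,mask=None):
    v,u=np.nonzero((im['z_map']>0) & (mask if mask is not None else True)); z=im['z_map'][v,u]
    d=np.stack([(u-im['cx'])/im['fx']*z,-(v-im['cy'])/im['fy']*z,-z],1); T=np.array(im['cam_to_world'])
    return d@T[:3,:3].T+T[:3,3]
def rect(P):
    (c,s,a)=cv2.minAreaRect(P[:,:2].astype(np.float32)); return np.round(c,4),np.round(s,4),round(a,2)
E
python3 - <<'E'
from h import *
for c in('top','side'):
    im=optics.get_image(c)
    r=spotter.silhouettes(c,'bar_grip')
    for q in r[:2]:
        m=q['mask']; P=cloud(im,m)
        print(c,'bar',round(q['p'],2),m.sum(),P.mean(0))
        v,u=np.nonzero(m)
        pts=np.array([w(im,u[v==r_].mean(),r_,height=.045) for r_ in np.unique(v)]); wd=np.array([(v==r_).sum() for r_ in np.unique(v)])
        x=pts[:,0]; ok=(x>.33)&(x<.43)
        if ok.sum()>5:
            f=np.polyfit(x[ok],pts[ok,1],1); print('y=',f,'res',np.std(pts[ok,1]-np.polyval(f,x[ok])),'xrange',x.min(),x.max(),wd.tolist())
    r=spotter.silhouettes(c,'fixture')
    for q in r[:2]:
        P=cloud(im,q['mask']); print(c,'fix',round(q['p'],2),len(P),P.mean(0))
    P=cloud(im); b=(abs(P[:,0]-.47)<.09)&(abs(P[:,1]+.115)<.1); P=P[b]; z=P[:,2]
    print(np.histogram(z,np.arange(-.01,.15,.01))[0])
    for lo,hi in((.006,.014),(.083,.093),(.116,.14)):
        k=(z>lo)&(z<hi); 
        if k.sum()>5: print(lo,k.sum(),rect(P[k]),z[k].mean(), P[k][:,:2].min(0),P[k][:,:2].max(0))
    r=spotter.silhouettes(c,'t_handle')
    for q in r[:1]:
        P=cloud(im,q['mask']);P=P[P[:,2]>.12];print('T',round(q['p'],2),len(P),len(P)>4 and (rect(P),P.mean(0)))
E
```

```text
top bar 0.56 812 [0.36440024 0.27633505 0.0520747 ]
y= [0.10692325 0.23874778] res 0.00048160633193449127 xrange 0.27135515017225625 0.4919467639666162 [2, 3, 4, 5, 5, 5, 6, 6, 6, 6, 7, 7, 7, 7, 7, 7, 7, 8, 8, 8, 8, 7, 7, 8, 8, 7, 7, 7, 7, 6, 6, 6, 5, 6, 6, 6, 6, 6, 6, 6, 5, 5, 6, 6, 6, 6, 6, 6, 5, 6, 6, 6, 6, 6, 6, 6, 7, 7, 7, 7, 6, 6, 7, 7, 7, 7, 7, 7, 7, 7, 7, 7, 7, 7, 7, 7, 7, 7, 7, 7, 7, 7, 7, 7, 8, 8, 7, 9, 10, 12, 13, 15, 15, 15, 15, 14, 14, 14, 14, 14, 14, 14, 14, 13, 12, 9]
[2355 3208  687   22   20   26   18   27  147  524  169   29    4   10
  182]
0.006 1044 (array([ 0.4672, -0.1097]), array([0.1697, 0.1785]), 2.67) 0.01020430972661477 [ 0.38664819 -0.20263169] [ 0.55581793 -0.01655853]
0.083 642 (array([ 0.4718, -0.1145]), array([0.0366, 0.0938]), 4.14) 0.08817244514209611 [ 0.45091409 -0.16130971] [ 0.49236987 -0.06745054]
0.116 193 (array([ 0.4724, -0.1231]), array([0.0679, 0.0122]), 18.06) 0.13417853693084925 [ 0.43979856 -0.13889246] [ 0.50546619 -0.10847944]
T 0.52 192 ((array([ 0.4724, -0.1232]), array([0.068 , 0.0115]), 17.26), array([ 0.47255066, -0.12303402,  0.
[... 444 characters left out ...]
10242708 0.00595551]
side fix 0.93 2137 [ 0.484614   -0.11463726  0.0430292 ]
[2296 1763  384   32   35   32   25   32  133  459   67   11    1   17
  122]
0.006 982 (array([ 0.4804, -0.1299]), array([0.1034, 0.1497]), 5.36) 0.009273528243109149 [ 0.42519332 -0.19959767] [ 0.53888373 -0.05352452]
0.083 458 (array([ 0.4739, -0.1164]), array([0.0389, 0.0932]), 2.39) 0.08706156723624749 [ 0.45376555 -0.16320489] [ 0.49484735 -0.06973029]
0.116 139 (array([ 0.4751, -0.126 ]), array([0.0693, 0.0123]), 18.04) 0.13267915115321957 [ 0.44073918 -0.14060517] [ 0.50763879 -0.11103596]
T 0.49 116 ((array([ 0.4754, -0.1253]), array([0.0683, 0.0113]), 19.2), array([ 0.47515492, -0.12592073,  0.13315386]))
```

Run:
```python
from h import *
for c in('top','side'):
    im=optics.get_image(c); np.savez(f'{c}.npz',**{k:np.array(im[k]) for k in im})
    P=cloud(im); b=(abs(P[:,0]-.473)<.03)&(abs(P[:,1]+.115)<.06)&(abs(P[:,2]-.0875)<.004); P=P[b]
    # bridge: fit min/max x per y bin
    o=[]
    for y in np.arange(-.155,-.075,.005):
        k=abs(P[:,1]-y)<.0025
        if k.sum()>8: o.append((y,P[k,0].min(),P[k,0].max()))
    o=np.array(o); 
    for j in(1,2):
        f=np.polyfit(o[:,0],o[:,j],1); r=o[:,j]-np.polyval(f,o[:,0]); k=abs(r)<.0015; f=np.polyfit(o[k,0],o[k,j],1); print(c,'dx/dy',f[0],'x at y=-.0685',np.polyval(f,-.0685),'n',k.sum())
    q=P[:,1]; print('y ext',np.sort(q)[[3,-4]], 'near end mid x',P[q>np.sort(q)[-25]][:,0].mean())
```

```text
top dx/dy -0.06139038004026208 x at y=-.0685 0.4514824191105065 n 6
top dx/dy -0.06981278049448199 x at y=-.0685 0.48552892756735594 n 14
y ext [-0.16058476 -0.06765502] near end mid x 0.47018780112503816
side dx/dy -0.03161370849286604 x at y=-.0685 0.4558453707842009 n 7
side dx/dy -0.07302688405711152 x at y=-.0685 0.4880977281420093 n 12
y ext [-0.16304371 -0.07068101] near end mid x 0.47233149966919347
```

```bash
python3 -m pendant '[{"dp":[0,0,0],"spin":-0.14},{"dp":[0,0,0],"spin":-0.28},{"dp":[0,0,0],"spin":-0.42},{"dp":[0,0,0],"spin":-0.56},{"dp":[0,0,0],"spin":-0.70},{"dp":[0,0,0],"spin":-0.84},{"dp":[0,0,0],"spin":-0.98},{"dp":[0,0,0],"spin":-1.12},{"dp":[0,0,0],"spin":-1.26},{"dp":[0,0,0],"spin":-1.40}]'
```

```text
clock: 2.8
tcp_pos: [0.2282, -0.5818, 0.2395]
tool_rot: [-0.0, 0.777, -0.63, 0.0]
ft_force: [0.2, -0.3, -0.6]
opening: 0.0869
grasp_force: 0.0
```

```bash
cat >> h.py <<'E'
from scipy.spatial.transform import Rotation as R
def to(p,yaw=None):
    """dp in tool axes and spin to bring TCP to p with tool x heading yaw"""
    s=env.read_state(); q=s['tool_rot']; M=R.from_quat([q[1],q[2],q[3],q[0]]).as_matrix()
    y0=np.arctan2(M[1,0],M[0,0]); d=0 if yaw is None else -((yaw-y0+np.pi)%(2*np.pi)-np.pi)
    print('dp',np.round(M.T@(np.array(p)-s['tcp_pos']),4).tolist(),'spin',round(d,4),'| yaw',round(y0,4),'tcp',np.round(s['tcp_pos'],4),'F',np.round(s['ft_force'],1),'T',np.round(s['torque'],2),'j6',round(s['joints'][5],2))
E
python3 -c "
from h import *
to([.43,-.12,.24],.116)"
```

```text
dp [-0.41, -0.2931, -0.0004] spin -1.478 | yaw -1.362 tcp [ 0.2282 -0.5818  0.2395] F [ 0.2 -0.3 -0.6] T [-0.    0.08 -0.04] j6 1.15
```

```bash
python3 -m pendant '[{"dp":[-0.03,-0.02,0],"spin":-0.14},{"dp":[-0.07,-0.05,0],"spin":-0.28},{"dp":[-0.11,-0.08,0],"spin":-0.42},{"dp":[-0.15,-0.11,0],"spin":-0.56},{"dp":[-0.19,-0.14,0],"spin":-0.70},{"dp":[-0.23,-0.165,0],"spin":-0.84},{"dp":[-0.27,-0.195,0],"spin":-0.98},{"dp":[-0.31,-0.225,0],"spin":-1.12},{"dp":[-0.36,-0.255,0],"spin":-1.26},{"dp":[-0.41,-0.293,0],"spin":-1.40}]'
python3 -c "
from h import *
to([.374,.277,.15],.116)"
```

```text
clock: 3.8
tcp_pos: [0.4238, -0.1383, 0.2401]
tool_rot: [0.0, 1.0, 0.019, 0.001]
ft_force: [1.0, -0.5, -0.2]
opening: 0.0869
grasp_force: 0.0
dp [-0.034, -0.4169, 0.09] spin -0.0778 | yaw 0.0382 tcp [ 0.4238 -0.1383  0.2401] F [ 1.  -0.5 -0.2] T [-0.14  0.03 -0.08] j6 1.56
```

```bash
python3 -m pendant '[{"dp":[0,-0.045,0],"spin":-0.01},{"dp":[-0.01,-0.09,0],"spin":-0.02},{"dp":[-0.015,-0.135,0],"spin":-0.03},{"dp":[-0.02,-0.18,0],"spin":-0.04},{"dp":[-0.025,-0.225,0.02],"spin":-0.05},{"dp":[-0.03,-0.27,0.04],"spin":-0.06},{"dp":[-0.035,-0.315,0.06],"spin":-0.07},{"dp":[-0.04,-0.36,0.08],"spin":-0.078},{"dp":[-0.041,-0.399,0.09],"spin":-0.078},{"dp":[-0.041,-0.399,0.09],"spin":-0.078}]'
python3 -m pendant '[{"dp":[0,0,0],"spin":0},{"dp":[0,0,0],"spin":0}]'
python3 -c "
from h import *
to([.374,.277,.043],.116)
im=optics.get_image('side');
cv2.imwrite('pics/s1.png',cv2.resize(im['pixels'][120:330,330:600],None,fx=2.2,fy=2.2))
im=optics.get_image('top')
for q in spotter.pinpoint('side','bar_grip'): print(q)
"
```

```text
clock: 4.8
tcp_pos: [0.3697, 0.2609, 0.1484]
tool_rot: [0.0, 0.998, 0.058, -0.0]
ft_force: [0.2, -0.1, 0.8]
opening: 0.0869
grasp_force: 0.0
clock: 5.0
tcp_pos: [0.3698, 0.2566, 0.1498]
tool_rot: [-0.0, 0.998, 0.055, -0.0]
ft_force: [-0.9, -0.6, 0.3]
opening: 0.0873
grasp_force: 0.0
dp [0.0064, -0.0198, 0.1068] spin -0.0063 | yaw 0.1097 tcp [0.3698 0.2566 0.1498] F [-0.9 -0.6  0.3] T [-0.11  0.1   0.02] j6 0.71
{'position': [0.6844, 0.5215], 'p': 0.7}
```

View pics/s1.png

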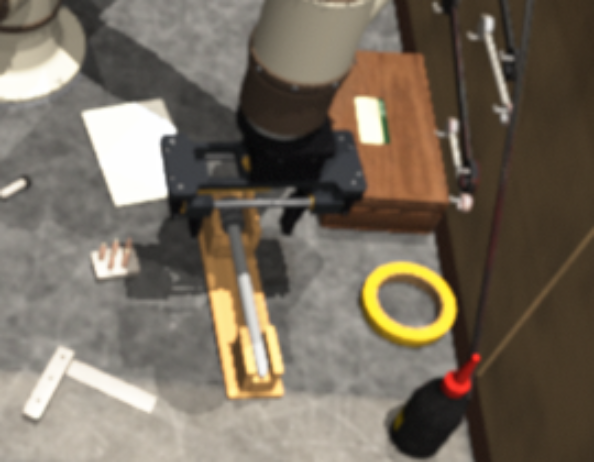

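```bash
python3 -c "
from h import *
for c in('top','side'):
    im=dict(np.load(c+'.npz')); P=cloud(im)
    k=(P[:,1]>.29)&(P[:,1]<.42)&(P[:,0]>.2)&(P[:,0]<.5)&(P[:,2]>.03)
    for x in np.arange(.2,.5,.03):
        q=P[k&(abs(P[:,0]-x)<.015)]
        q=q[q[:,1]>.32]
        if len(q): print(c,round(x,2),len(q),'ymin',q[:,1].min().round(3),'zmax',q[:,2].max().round(3))
"
```

```text
top 0.2 174 ymin 0.382 zmax 0.072
top 0.23 348 ymin 0.382 zmax 0.075
top 0.26 245 ymin 0.383 zmax 0.074
side 0.2 95 ymin 0.38 zmax 0.072
side 0.23 186 ymin 0.38 zmax 0.072
side 0.26 251 ymin 0.38 zmax 0.07
```

```bash
python3 -m pendant '[{"dp":[0.006,-0.01,0.02],"spin":-0.006},{"dp":[0.006,-0.02,0.05],"spin":-0.006},{"dp":[0.006,-0.02,0.08],"spin":-0.006},{"dp":[0.006,-0.02,0.095],"spin":-0.006},{"dp":[0.006,-0.02,0.103],"spin":-0.006},{"dp":[0.006,-0.02,0.107],"spin":-0.006},{"dp":[0.006,-0.02,0.107],"spin":-0.006},{"dp":[0.006,-0.02,0.107],"spin":-0.006}]'
python3 -m pendant '[{"dp":[0,0,0],"spin":0},{"dp":[0,0,0],"spin":0},{"dp":[0,0,0],"spin":0},{"dp":[0,0,0],"spin":0},{"dp":[0,0,0],"spin":0},{"dp":[0,0,0],"spin":0},{"dp":[0,0,0],"spin":0},{"dp":[0,0,0],"spin":0}]' 0.01
python3 -c "
from h import *
to([.374,.277,.043],.116)"
```

```text
clock: 5.95
tcp_pos: [0.3741, 0.2781, 0.0434]
tool_rot: [-0.001, 0.998, 0.058, 0.001]
ft_force: [0.3, 1.2, -0.7]
opening: 0.087
grasp_force: 0.0
clock: 6.75
tcp_pos: [0.3736, 0.2777, 0.0425]
tool_rot: [0.0, 0.998, 0.058, -0.0]
ft_force: [0.3, 0.1, 0.0]
opening: 0.031
grasp_force: 0.0
dp [0.0003, 0.0008, -0.0005] spin 0.0003 | yaw 0.1163 tcp [0.3736 0.2777 0.0425] F [0.3 0.1 0. ] T [-0.08  0.12 -0.04] j6 0.7
```

```bash
python3 -m pendant '[{"dp":[0,0,0],"spin":0},{"dp":[0,0,0],"spin":0},{"dp":[0,0,0],"spin":0},{"dp":[0,0,0],"spin":0},{"dp":[0,0,0],"spin":0}]' 0.0
python3 -c "
from h import *
to([.374,.277,.043],.116)"
```

```text
clock: 7.25
tcp_pos: [0.3738, 0.278, 0.0426]
tool_rot: [-0.0, 0.998, 0.058, 0.0]
ft_force: [0.1, 2.2, -0.0]
opening: 0.0131
grasp_force: 30.0
dp [0.0001, 0.001, -0.0004] spin 0.0004 | yaw 0.1164 tcp [0.3738 0.278  0.0426] F [ 0.1  2.2 -0. ] T [0.17 0.08 0.02] j6 0.7
```

```bash
python3 -m pendant '[{"dp":[0,0,-0.005],"spin":0},{"dp":[0,0,-0.015],"spin":0},{"dp":[0,0,-0.03],"spin":0},{"dp":[0,0,-0.05],"spin":0},{"dp":[0,0,-0.07],"spin":0},{"dp":[0,0,-0.09],"spin":0},{"dp":[0,0,-0.11],"spin":0},{"dp":[0,0,-0.125],"spin":0},{"dp":[0,0,-0.13],"spin":0},{"dp":[0,0,-0.13],"spin":0}]'
python3 -c "
from h import *
to([.460,.078,.17],-1.503)
im=optics.get_image('top'); q=spotter.silhouettes('top','bar_grip')
im2=optics.get_image('side')
for c,m in(('top',im),('side',im2)):
    for q in spotter.silhouettes(c,'bar_knob')[:1]:
        P=cloud(m,q['mask']); P=P[P[:,2]>.12]; a=P.mean(0); e=np.linalg.svd(P-a,full_matrices=False)[2][0]; t=(P-a)@e; print(c,q['p'],len(P),a,e,a+e*t.min(),a+e*t.max())
"
```

```text
clock: 8.25
tcp_pos: [0.3735, 0.2776, 0.1732]
tool_rot: [-0.001, 0.998, 0.058, 0.0]
ft_force: [1.0, 0.5, -3.3]
opening: 0.013
grasp_force: 29.9
dp [0.0628, 0.2083, 0.003] spin 1.6189 | yaw 0.1159 tcp [0.3735 0.2776 0.1732] F [ 1.   0.5 -3.3] T [-0.07  0.11 -0.01] j6 0.7
top 0.77 619 [0.36186552 0.27435928 0.18413415] [-0.99186302 -0.12353798  0.03075903] [0.48983835 0.29029848 0.18016553] [0.27064091 0.26299712 0.18696315]
side 0.54 335 [0.42439165 0.27905686 0.17874736] [ 0.99251067  0.11771075 -0.03266112] [0.27050833 0.26080646 0.18381129] [0.49408724 0.28732269 0.17645385]
```

```bash
python3 -m pendant '[{"dp":[0,0.01,0],"spin":0.05},{"dp":[0.005,0.025,0],"spin":0.13},{"dp":[0.01,0.04,0],"spin":0.23},{"dp":[0.015,0.06,0],"spin":0.33},{"dp":[0.025,0.08,0],"spin":0.43},{"dp":[0.03,0.10,0],"spin":0.53},{"dp":[0.035,0.12,0],"spin":0.63},{"dp":[0.04,0.14,0],"spin":0.73},{"dp":[0.045,0.16,0],"spin":0.83},{"dp":[0.05,0.17,0],"spin":0.93}]'
python3 -c "
from h import *
to([.460,.078,.17],-1.503)"
```

```text
clock: 9.5
tcp_pos: [0.4427, 0.1132, 0.1718]
tool_rot: [0.001, 0.917, -0.398, -0.001]
ft_force: [0.9, 0.0, -2.9]
opening: 0.0133
grasp_force: 29.9
dp [0.0375, 0.0114, 0.0018] spin 0.6837 | yaw -0.8193 tcp [0.4427 0.1132 0.1718] F [ 0.9  0.  -2.9] T [ 0.02  0.13 -0.01] j6 0.14
```

```bash
python3 -m pendant '[{"dp":[0.005,0.002,0],"spin":0.09},{"dp":[0.01,0.004,0],"spin":0.18},{"dp":[0.015,0.006,0],"spin":0.28},{"dp":[0.02,0.008,0],"spin":0.38},{"dp":[0.025,0.01,0],"spin":0.48},{"dp":[0.03,0.011,0],"spin":0.58},{"dp":[0.037,0.011,0],"spin":0.65},{"dp":[0.037,0.011,0],"spin":0.684},{"dp":[0.037,0.011,0],"spin":0.684},{"dp":[0.037,0.011,0],"spin":0.684}]'
cat > m.py <<'E'
from h import *
from h import px
def bar(zlo,x0,x1,y0,y1,ty):
    """shank axis from depth tops: fit x(y), z(y) of crest on y in y0..y1"""
    for c in('top','side'):
        im=optics.get_image(c); P=cloud(im); k=(P[:,0]>x0)&(P[:,0]<x1)&(P[:,1]>y0)&(P[:,1]<y1)&(P[:,2]>zlo)&(P[:,2]<zlo+.06); P=P[k]
        f=np.polyfit(P[:,1],P[:,0],1); r=P[:,0]-np.polyval(f,P[:,1]); g=np.polyfit(P[:,1],P[:,2],1)
        print(c,len(P),'x(y) slope',f[0].round(4),'x at',ty,np.polyval(f,ty).round(4),'rstd',r.std().round(4),'z slope',g[0].round(4),'z mean at',np.polyval(g,ty).round(4),'ymin',P[:,1].min().round(4))
E
python3 -c "
from m import *
to([.460,.078,.17],-1.503)
bar(.15,.44,.50,-.05,.055,-.03)"
```

```text
clock: 10.5
tcp_pos: [0.4602, 0.0801, 0.1721]
tool_rot: [0.001, 0.733, -0.681, -0.0]
ft_force: [-0.1, 0.2, -2.7]
opening: 0.0131
grasp_force: 30.0
dp [0.0021, 0.0004, 0.0021] spin 0.0059 | yaw -1.4971 tcp [0.4602 0.0801 0.1721] F [-0.1  0.2 -2.7] T [-0.02  0.06  0.02] j6 -0.45
top 337 x(y) slope -0.0706 x at -0.03 0.4675 rstd 0.0039 z slope 0.0217 z mean at 0.1796 ymin -0.0405
side 243 x(y) slope -0.0656 x at -0.03 0.4718 rstd 0.0033 z slope 0.0137 z mean at 0.1778 ymin -0.0417
```

```bash
python3 -m pendant '[{"dp":[0,0.001,0.01],"spin":0.004},{"dp":[0,0.002,0.03],"spin":0.006},{"dp":[0,0.002,0.05],"spin":0.006},{"dp":[0,0.002,0.07],"spin":0.006},{"dp":[0,0.002,0.09],"spin":0.006},{"dp":[0,0.002,0.105],"spin":0.006},{"dp":[0,0.002,0.115],"spin":0.006},{"dp":[0,0.002,0.121],"spin":0.006},{"dp":[0,0.002,0.121],"spin":0.006},{"dp":[0,0.002,0.121],"spin":0.006}]'
python3 -c "
from m import *
to([.460,.078,.05],-1.503)
bar(.03,.44,.50,-.03,.055,-.03)
im=optics.get_image('side');cv2.imwrite('pics/s2.png',cv2.resize(im['pixels'][200:330,220:380],None,fx=4.5,fy=4.5))"
```

```text
clock: 11.6
tcp_pos: [0.4589, 0.0803, 0.0519]
tool_rot: [-0.0, 0.73, -0.683, 0.0]
ft_force: [-0.1, 0.5, -2.0]
opening: 0.0131
grasp_force: 30.0
dp [0.0024, -0.001, 0.0019] spin -0.0005 | yaw -1.5035 tcp [0.4589 0.0803 0.0519] F [-0.1  0.5 -2. ] T [ 0.05  0.08 -0.  ] j6 -0.46
top 242 x(y) slope -0.0631 x at -0.03 0.4655 rstd 0.004 z slope 0.0019 z mean at 0.06 ymin -0.0298
side 191 x(y) slope -0.0668 x at -0.03 0.4704 rstd 0.0034 z slope 0.0186 z mean at 0.0569 ymin -0.0295
```

View pics/s2.png

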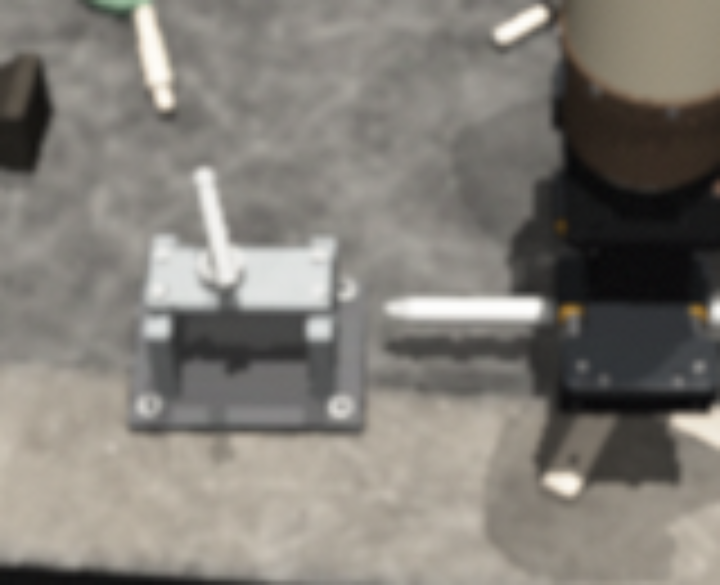

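```bash
python3 -m pendant '[{"dp":[0.005,0,0.0025],"spin":0},{"dp":[0.01,0,0.0025],"spin":0},{"dp":[0.015,0,0.0025],"spin":0},{"dp":[0.02,0,0.0025],"spin":0},{"dp":[0.024,0,0.0025],"spin":0},{"dp":[0.028,0,0.0025],"spin":0},{"dp":[0.031,0,0.0025],"spin":0},{"dp":[0.034,0,0.0025],"spin":0},{"dp":[0.037,0,0.0025],"spin":0},{"dp":[0.037,0,0.0025],"spin":0}]'
python3 -c "
from m import *
to([.470,-.069,.049],-1.503)"
```

```text
clock: 12.75
tcp_pos: [0.4609, 0.0429, 0.049]
tool_rot: [0.0, 0.73, -0.683, -0.0]
ft_force: [0.9, -0.0, -3.9]
opening: 0.0129
grasp_force: 30.0
dp [0.1122, -0.0017, 0.0] spin -0.0012 | yaw -1.5042 tcp [0.4609 0.0429 0.049 ] F [ 0.9 -0.  -3.9] T [-0.03  0.14 -0.05] j6 -0.38
```

```bash
python3 -m pendant '[{"dp":[0.006,0,0],"spin":0},{"dp":[0.013,0,0],"spin":0},{"dp":[0.02,0,0],"spin":0},{"dp":[0.027,0,0],"spin":0},{"dp":[0.034,0,0],"spin":0},{"dp":[0.041,0,0],"spin":0},{"dp":[0.048,0,0],"spin":0},{"dp":[0.055,0,0],"spin":0},{"dp":[0.06,0,0],"spin":0},{"dp":[0.06,0,0],"spin":0}]'
python3 -c "
from m import *
to([.470,-.069,.049],-1.503)"
```

```text
clock: 13.75
tcp_pos: [0.4649, -0.0174, 0.049]
tool_rot: [0.0, 0.73, -0.683, -0.0]
ft_force: [1.0, 0.5, -2.9]
opening: 0.0129
grasp_force: 29.9
dp [0.0519, -0.0017, 0.0] spin -0.0018 | yaw -1.5048 tcp [ 0.4649 -0.0174  0.049 ] F [ 1.   0.5 -2.9] T [-0.07  0.06  0.02] j6 -0.25
```

```bash
python3 -m pendant '[{"dp":[0.004,0,0],"spin":0},{"dp":[0.008,0,0],"spin":0},{"dp":[0.012,0,0],"spin":0},{"dp":[0.016,0,0],"spin":0},{"dp":[0.02,0,0],"spin":0},{"dp":[0.024,0,0],"spin":0},{"dp":[0.028,0,0],"spin":0},{"dp":[0.032,0,0],"spin":0},{"dp":[0.035,0,0],"spin":0},{"dp":[0.035,0,0],"spin":0}]'
python3 -c "
from m import *
to([.470,-.069,.049],-1.503)
im=optics.get_image('side');cv2.imwrite('pics/s3.png',cv2.resize(im['pixels'][200:330,220:380],None,fx=4.5,fy=4.5))"
```

```text
clock: 14.75
tcp_pos: [0.4673, -0.0521, 0.049]
tool_rot: [0.0, 0.73, -0.683, 0.0]
ft_force: [1.4, -1.7, -5.8]
opening: 0.0128
grasp_force: 29.9
dp [0.017, -0.0016, 0.0] spin -0.0011 | yaw -1.5041 tcp [ 0.4673 -0.0521  0.049 ] F [ 1.4 -1.7 -5.8] T [-0.33 -0.26  0.03] j6 -0.17
```

View pics/s3.png

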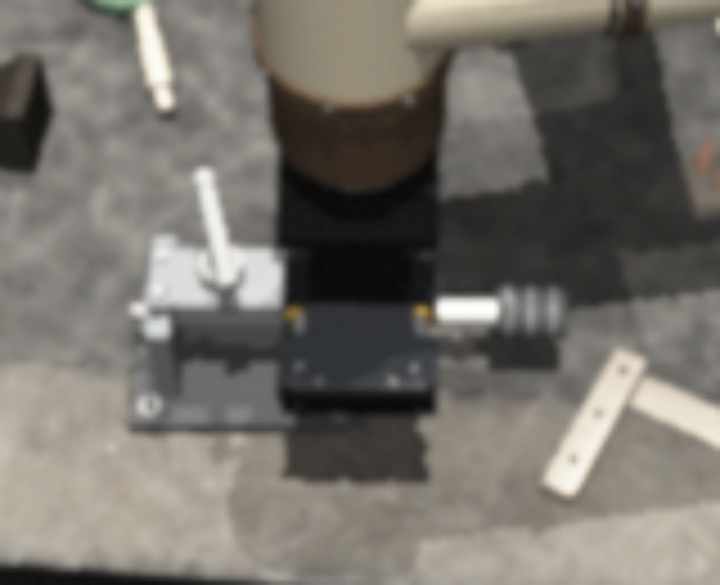

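```bash
python3 -m pendant '[{"dp":[0,0,0],"spin":0},{"dp":[0,0,0],"spin":0},{"dp":[0,0,0],"spin":0},{"dp":[0,0,0],"spin":0},{"dp":[0,0,0],"spin":0},{"dp":[0,0,0],"spin":0},{"dp":[0,0,0],"spin":0}]' 0.05
python3 -m pendant '[{"dp":[-0.01,0,0],"spin":0},{"dp":[-0.025,0,0],"spin":0},{"dp":[-0.04,0,0],"spin":0},{"dp":[-0.055,0,0],"spin":0},{"dp":[-0.07,0,0],"spin":0},{"dp":[-0.083,0,0],"spin":0},{"dp":[-0.09,0,0],"spin":0},{"dp":[-0.09,0,0],"spin":0}]'
python3 -c "
from m import *
to([.470,-.069,.049],-1.503)
im=optics.get_image('side');cv2.imwrite('pics/s4.png',cv2.resize(im['pixels'][200:330,220:380],None,fx=4.5,fy=4.5))"
```

```text
clock: 15.5
tcp_pos: [0.4673, -0.0516, 0.0491]
tool_rot: [-0.0, 0.73, -0.683, 0.0]
ft_force: [0.7, 0.9, -0.3]
opening: 0.0495
grasp_force: 0.0
clock: 16.3
tcp_pos: [0.4613, 0.0391, 0.0491]
tool_rot: [-0.0, 0.731, -0.682, 0.0]
ft_force: [-0.9, -0.7, 1.2]
opening: 0.0498
grasp_force: 0.0
dp [0.1084, -0.0013, 0.0001] spin 0.0008 | yaw -1.5022 tcp [0.4613 0.0391 0.0491] F [-0.9 -0.7  1.2] T [0.  0.1 0. ] j6 -0.37
```

View pics/s4.png

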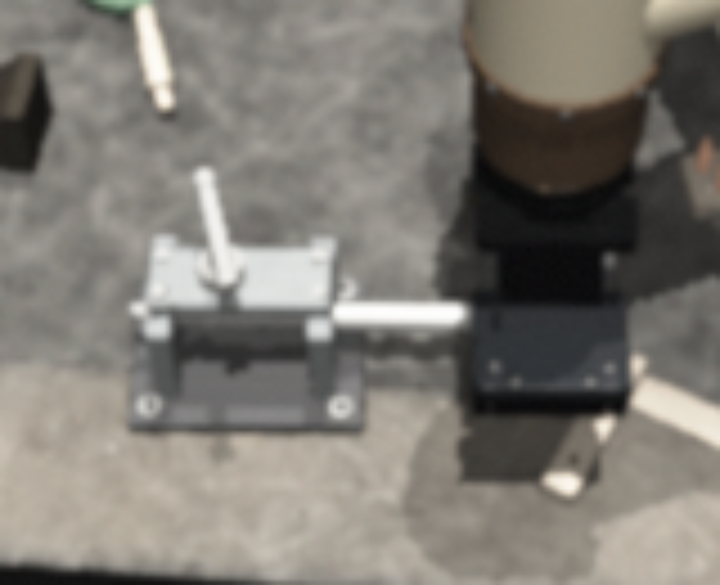

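```bash
python3 -m pendant '[{"dp":[0,0,0.001],"spin":0},{"dp":[0,0,0.001],"spin":0},{"dp":[0,0,0.001],"spin":0},{"dp":[0,0,0.001],"spin":0},{"dp":[0,0,0.001],"spin":0},{"dp":[0,0,0.001],"spin":0},{"dp":[0,0,0.001],"spin":0}]' 0.0
python3 -m pendant '[{"dp":[0.006,0,0],"spin":0},{"dp":[0.013,0,0],"spin":0},{"dp":[0.02,0,0],"spin":0},{"dp":[0.027,0,0],"spin":0},{"dp":[0.034,0,0],"spin":0},{"dp":[0.041,0,0],"spin":0},{"dp":[0.048,0,0],"spin":0},{"dp":[0.055,0,0],"spin":0},{"dp":[0.062,0,0],"spin":0},{"dp":[0.062,0,0],"spin":0}]'
python3 -c "
from m import *
to([.470,-.069,.049],-1.503)"
```

```text
clock: 17.05
tcp_pos: [0.4611, 0.0379, 0.048]
tool_rot: [0.0, 0.73, -0.683, 0.0]
ft_force: [0.5, -2.0, 1.2]
opening: 0.0274
grasp_force: 30.0
clock: 18.05
tcp_pos: [0.466, -0.0241, 0.0493]
tool_rot: [-0.001, 0.73, -0.683, 0.001]
ft_force: [-2.0, 1.5, 10.0]
opening: 0.0271
grasp_force: 30.0
dp [0.045, -0.0009, 0.0003] spin -0.0008 | yaw -1.5038 tcp [ 0.466  -0.0241  0.0493] F [-2.   1.5 10. ] T [ 0.36  0.66 -0.14] j6 -0.23
```

```bash
python3 -m pendant '[{"dp":[0.003,0,-0.0012],"spin":0},{"dp":[0.007,0,-0.0012],"spin":0},{"dp":[0.011,0,-0.0012],"spin":0},{"dp":[0.015,0,-0.0012],"spin":0},{"dp":[0.018,0,-0.0012],"spin":0},{"dp":[0.02,0,-0.0012],"spin":0},{"dp":[0.022,0,-0.0012],"spin":0},{"dp":[0.022,0,-0.0012],"spin":0}]'
python3 -c "
from m import *
to([.470,-.069,.049],-1.503)"
```

```text
clock: 18.85
tcp_pos: [0.4674, -0.0458, 0.05]
tool_rot: [-0.0, 0.73, -0.683, 0.0]
ft_force: [-2.7, 3.8, 8.3]
opening: 0.0274
grasp_force: 30.0
dp [0.0233, -0.0011, 0.001] spin -0.0006 | yaw -1.5036 tcp [ 0.4674 -0.0458  0.05  ] F [-2.7  3.8  8.3] T [ 1.33  0.73 -0.04] j6 -0.18
```

```bash
python3 -m pendant '[{"dp":[0.001,0,-0.001],"spin":0},{"dp":[0.002,0,-0.001],"spin":0},{"dp":[0.003,0,-0.001],"spin":0},{"dp":[0.004,0,-0.001],"spin":0},{"dp":[0.004,0,-0.001],"spin":0}]'
python3 -c "
from m import *
to([.470,-.069,.049],-1.503)"
```

```text
clock: 19.35
tcp_pos: [0.4674, -0.047, 0.0506]
tool_rot: [-0.002, 0.73, -0.683, -0.001]
ft_force: [-4.8, 21.5, 8.4]
opening: 0.0269
grasp_force: 30.0
dp [0.0221, -0.0011, 0.0016] spin -0.0018 | yaw -1.5048 tcp [ 0.4674 -0.047   0.0506] F [-4.8 21.5  8.4] T [ 6.44  1.76 -0.03] j6 -0.17
```

```bash
python3 -m pendant '[{"dp":[-0.0015,0,0],"spin":0},{"dp":[-0.0025,0,0],"spin":0}]'
python3 -m pendant '[{"dp":[0,0,0],"spin":0},{"dp":[0,0,0],"spin":0},{"dp":[0,0,0],"spin":0},{"dp":[0,0,0],"spin":0},{"dp":[0,0,0],"spin":0},{"dp":[0,0,0],"spin":0}]' 0.06
python3 -m pendant '[{"dp":[-0.02,0,0],"spin":0},{"dp":[-0.05,0,0],"spin":0},{"dp":[-0.07,0,-0.02],"spin":0},{"dp":[-0.08,0,-0.06],"spin":0},{"dp":[-0.08,0,-0.1],"spin":0},{"dp":[-0.08,0,-0.14],"spin":0},{"dp":[-0.08,0,-0.16],"spin":0},{"dp":[-0.08,0,-0.16],"spin":0}]' 0.087
python3 -c "
from m import *
to([.4735,-.125,.2],-1.503)
im=optics.get_image('side');cv2.imwrite('pics/s5.png',cv2.resize(im['pixels'][200:330,220:380],None,fx=4.5,fy=4.5))
for c in('top','side'):
    im=optics.get_image(c); P=cloud(im); k=(abs(P[:,2]-.133)<.012)&(abs(P[:,0]-.473)<.05)&(abs(P[:,1]+.124)<.05); Q=P[k]; print(c,len(Q),rect(Q),Q[:,:2].mean(0))
    e=np.linalg.svd((Q-Q.mean(0))[:,:2],full_matrices=False)[2][0]; print('yaw',np.arctan(e[1]/e[0]))
    k=(P[:,2]>.04)&(P[:,2]<.08)&(abs(P[:,0]-.468)<.02)&(P[:,1]>-.075)&(P[:,1]<.02);Q=P[k]; print('knob y',np.sort(Q[:,1])[[2,-3]],Q.mean(0),Q[:,2].max())
"
```

```text
clock: 19.55
tcp_pos: [0.4673, -0.0467, 0.0505]
tool_rot: [-0.0, 0.731, -0.683, 0.0]
ft_force: [-1.0, 1.5, 3.9]
opening: 0.0269
grasp_force: 30.0
clock: 20.15
tcp_pos: [0.4669, -0.0473, 0.0501]
tool_rot: [0.0, 0.73, -0.683, -0.0]
ft_force: [-0.2, -0.3, 0.5]
opening: 0.0586
grasp_force: 0.0
clock: 20.95
tcp_pos: [0.4634, 0.0333, 0.2138]
tool_rot: [-0.004, 0.731, -0.683, 0.002]
ft_force: [-0.3, -0.2, -0.2]
opening: 0.087
grasp_force: 0.0
dp [0.1587, 0.0007, 0.0134] spin -0.0001 | yaw -1.5031 tcp [0.4634 0.0333 0.2138] F [-0.3 -0.2 -0.2] T [0.03 0.1  0.03] j6 -0.36
top 193 (array([ 0.4726, -0.1236]), array([0.0679, 0.012 ]), 18.22) [ 0.47236639 -0.12308644]
yaw 0.315778072978773
knob y [-0.0714016  -0.03185374] [ 0.46622347 -0.05154065  0.06057752] 0.07766366160299709
side 138 (array([ 0.4746, -0.1262]), array([0.0689, 0.0122]), 17.97) [ 0.47656784 -0.12532824]
yaw 0.31802244875854146
knob y [-0.0696292 -0.0351814] [ 0.47482299 -0.052631    0.05802481] 0.07904680275818254
```

View pics/s5.png

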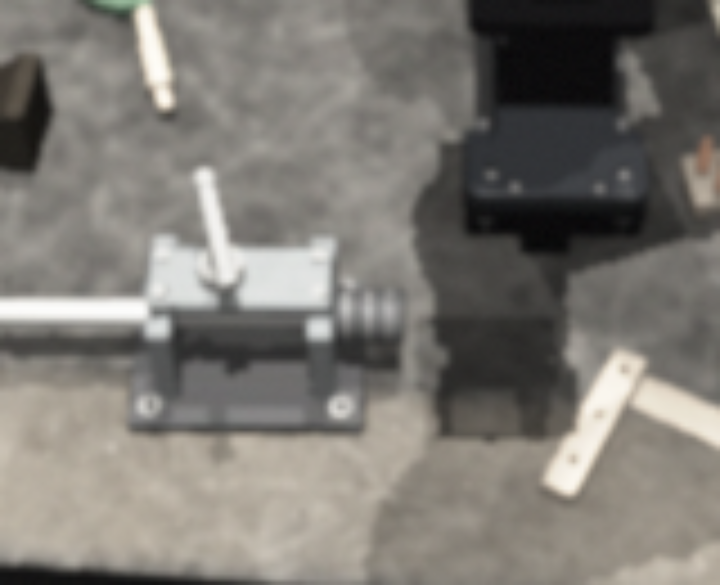

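```bash
python3 -m pendant '[{"dp":[0.02,0,0],"spin":-0.05},{"dp":[0.05,0,0],"spin":-0.1},{"dp":[0.08,0,0],"spin":-0.15},{"dp":[0.11,0,0],"spin":-0.2},{"dp":[0.14,0,0],"spin":-0.248},{"dp":[0.158,0.0015,0],"spin":-0.248},{"dp":[0.158,0.0015,0],"spin":-0.248},{"dp":[0.158,0.0015,0],"spin":-0.248}]'
python3 -c "
from m import *
to([.4728,-.125,.128],-1.255)"
```

```text
clock: 21.9
tcp_pos: [0.4699, -0.1252, 0.2088]
tool_rot: [0.001, 0.809, -0.588, -0.001]
ft_force: [-0.7, -0.3, -0.4]
opening: 0.0872
grasp_force: 0.0
dp [0.0008, -0.003, 0.0808] spin -0.002 | yaw -1.257 tcp [ 0.4699 -0.1252  0.2088] F [-0.7 -0.3 -0.4] T [-0.01  0.14 -0.  ] j6 0.24
```

```bash
python3 -m pendant '[{"dp":[0.001,-0.003,0.01],"spin":-0.002},{"dp":[0.001,-0.003,0.03],"spin":-0.002},{"dp":[0.001,-0.003,0.05],"spin":-0.002},{"dp":[0.001,-0.003,0.065],"spin":-0.002},{"dp":[0.001,-0.003,0.075],"spin":-0.002},{"dp":[0.001,-0.003,0.081],"spin":-0.002},{"dp":[0.001,-0.003,0.081],"spin":-0.002},{"dp":[0.001,-0.003,0.081],"spin":-0.002}]'
python3 -c "
from m import *
to([.4728,-.125,.128],-1.255)"
```

```text
clock: 22.7
tcp_pos: [0.4743, -0.1249, 0.1296]
tool_rot: [-0.0, 0.81, -0.586, 0.0]
ft_force: [0.1, -0.5, 0.1]
opening: 0.0872
grasp_force: 0.0
dp [-0.0004, 0.0015, 0.0016] spin 0.0018 | yaw -1.2532 tcp [ 0.4743 -0.1249  0.1296] F [ 0.1 -0.5  0.1] T [0.06 0.08 0.04] j6 0.24
```

```bash
python3 -m pendant '[{"dp":[0,0.0015,0.0015],"spin":0},{"dp":[0,0.0015,0.0015],"spin":0},{"dp":[0,0.0015,0.0015],"spin":0},{"dp":[0,0.0015,0.0015],"spin":0},{"dp":[0,0.0015,0.0015],"spin":0},{"dp":[0,0.0015,0.0015],"spin":0},{"dp":[0,0.0015,0.0015],"spin":0}]' 0.05
python3 -c "
from m import *
to([.4728,-.125,.128],-1.255)"
```

```text
clock: 23.4
tcp_pos: [0.4731, -0.1255, 0.1281]
tool_rot: [-0.0, 0.81, -0.587, 0.001]
ft_force: [1.9, 0.9, 0.6]
opening: 0.0677
grasp_force: 30.0
dp [-0.0005, 0.0001, 0.0001] spin 0.0014 | yaw -1.2536 tcp [ 0.4731 -0.1255  0.1281] F [1.9 0.9 0.6] T [ 0.35 -0.31 -0.01] j6 0.24
```

```bash
cat > t.py <<'E'
from h import *
s=env.read_state(); q=s['tool_rot']; M=R.from_quat([q[1],q[2],q[3],q[0]]).as_matrix()
print('yaw',round(np.arctan2(M[1,0],M[0,0]),3),'Tz',round(s['torque'][2],3),'T',np.round(s['torque'],2),'F',np.round(s['ft_force'],1),'tcp',np.round(s['tcp_pos'],4),'op',round(s['opening'],4),'t',s['clock'])
E
python3 -m pendant '[{"dp":[0,0,0],"spin":0.02},{"dp":[0,0,0],"spin":0.04},{"dp":[0,0,0],"spin":0.06},{"dp":[0,0,0],"spin":0.08},{"dp":[0,0,0],"spin":0.1}]' >/dev/null; python3 t.py
python3 -m pendant '[{"dp":[0,0,0],"spin":0.02},{"dp":[0,0,0],"spin":0.04},{"dp":[0,0,0],"spin":0.06},{"dp":[0,0,0],"spin":0.08},{"dp":[0,0,0],"spin":0.1}]' >/dev/null; python3 t.py
python3 -m pendant '[{"dp":[0,0,0],"spin":0.02},{"dp":[0,0,0],"spin":0.04},{"dp":[0,0,0],"spin":0.06},{"dp":[0,0,0],"spin":0.08},{"dp":[0,0,0],"spin":0.1}]' >/dev/null; python3 t.py
```

```text
yaw -1.355 Tz 0.274 T [ 0.54 -0.46  0.27] F [2.4 2.6 3.8] tcp [ 0.4729 -0.1255  0.1281] op 0.0673 t 23.9
yaw -1.455 Tz 0.328 T [ 0.63 -0.35  0.33] F [2.1 2.  5.5] tcp [ 0.4727 -0.1255  0.1281] op 0.0678 t 24.4
yaw -1.555 Tz 0.231 T [ 0.7  -0.35  0.23] F [1.6 2.2 5.4] tcp [ 0.4726 -0.1256  0.1281] op 0.0674 t 24.9
```

```bash
python3 -m pendant '[{"dp":[0,0,0],"spin":0.02},{"dp":[0,0,0],"spin":0.04},{"dp":[0,0,0],"spin":0.06},{"dp":[0,0,0],"spin":0.08},{"dp":[0,0,0],"spin":0.1}]' >/dev/null; python3 t.py
python3 -m pendant '[{"dp":[0,0,0],"spin":0.02},{"dp":[0,0,0],"spin":0.04},{"dp":[0,0,0],"spin":0.06},{"dp":[0,0,0],"spin":0.08},{"dp":[0,0,0],"spin":0.1}]' >/dev/null; python3 t.py
python3 -m pendant '[{"dp":[0,0,0],"spin":0.02},{"dp":[0,0,0],"spin":0.04},{"dp":[0,0,0],"spin":0.06},{"dp":[0,0,0],"spin":0.08},{"dp":[0,0,0],"spin":0.1}]' >/dev/null; python3 t.py
```

```text
yaw -1.655 Tz 0.265 T [ 0.72 -0.23  0.27] F [0.7 3.1 5.9] tcp [ 0.4724 -0.1255  0.128 ] op 0.0673 t 25.4
yaw -1.755 Tz 0.265 T [ 0.79 -0.15  0.26] F [0.6 2.7 6. ] tcp [ 0.4722 -0.1255  0.1281] op 0.0673 t 25.9
yaw -1.855 Tz 0.331 T [ 0.88 -0.04  0.33] F [-0.3  3.1  7.6] tcp [ 0.472  -0.1255  0.128 ] op 0.0676 t 26.4
```

```bash
python3 -m pendant '[{"dp":[0,0,0],"spin":0.02},{"dp":[0,0,0],"spin":0.04},{"dp":[0,0,0],"spin":0.06},{"dp":[0,0,0],"spin":0.08},{"dp":[0,0,0],"spin":0.1}]' >/dev/null; python3 t.py
python3 -m pendant '[{"dp":[0,0,0],"spin":0.02},{"dp":[0,0,0],"spin":0.04},{"dp":[0,0,0],"spin":0.06},{"dp":[0,0,0],"spin":0.08},{"dp":[0,0,0],"spin":0.1}]' >/dev/null; python3 t.py
```

```text
yaw -1.955 Tz 0.34 T [ 0.97 -0.01  0.34] F [-0.2  4.4  7.7] tcp [ 0.4719 -0.1254  0.1281] op 0.0673 t 26.9
yaw -2.055 Tz 0.274 T [1.05 0.13 0.27] F [-1.6  3.9  8.2] tcp [ 0.4717 -0.1254  0.128 ] op 0.0675 t 27.4
```

```bash
python3 -m pendant '[{"dp":[0,0,0],"spin":0.02},{"dp":[0,0,0],"spin":0.04},{"dp":[0,0,0],"spin":0.06},{"dp":[0,0,0],"spin":0.08},{"dp":[0,0,0],"spin":0.1}]' >/dev/null; python3 t.py
python3 -m pendant '[{"dp":[0,0,0],"spin":0.02},{"dp":[0,0,0],"spin":0.04},{"dp":[0,0,0],"spin":0.06},{"dp":[0,0,0],"spin":0.08},{"dp":[0,0,0],"spin":0.1}]' >/dev/null; python3 t.py
python3 -m pendant '[{"dp":[0,0,0],"spin":0.02},{"dp":[0,0,0],"spin":0.04},{"dp":[0,0,0],"spin":0.06},{"dp":[0,0,0],"spin":0.08},{"dp":[0,0,0],"spin":0.1}]' >/dev/null; python3 t.py
```

```text
yaw -2.156 Tz 0.352 T [1.24 0.19 0.35] F [-0.9  3.6  8. ] tcp [ 0.4716 -0.1253  0.128 ] op 0.0675 t 27.9
yaw -2.256 Tz 0.251 T [1.41 0.22 0.25] F [-1.2  5.4  9.1] tcp [ 0.4715 -0.1252  0.128 ] op 0.0676 t 28.4
yaw -2.356 Tz 0.32 T [1.6  0.42 0.32] F [-2.   5.8  8.2] tcp [ 0.4713 -0.1251  0.128 ] op 0.0674 t 28.9
```

```bash
python3 -m pendant '[{"dp":[0,0,0],"spin":0.02},{"dp":[0,0,0],"spin":0.04},{"dp":[0,0,0],"spin":0.06},{"dp":[0,0,0],"spin":0.08},{"dp":[0,0,0],"spin":0.1}]' >/dev/null; python3 t.py
python3 -m pendant '[{"dp":[0,0,0],"spin":0.02},{"dp":[0,0,0],"spin":0.04},{"dp":[0,0,0],"spin":0.06},{"dp":[0,0,0],"spin":0.08},{"dp":[0,0,0],"spin":0.1}]' >/dev/null; python3 t.py
python3 -m pendant '[{"dp":[0,0,0],"spin":0.02},{"dp":[0,0,0],"spin":0.04},{"dp":[0,0,0],"spin":0.06},{"dp":[0,0,0],"spin":0.08},{"dp":[0,0,0],"spin":0.1}]' >/dev/null; python3 t.py
```

```text
yaw -2.456 Tz 0.315 T [1.77 0.45 0.31] F [-2.6  5.5 10.1] tcp [ 0.4713 -0.125   0.128 ] op 0.0672 t 29.4
yaw -2.556 Tz 0.275 T [1.91 0.53 0.27] F [-2.2  6.6  9.5] tcp [ 0.4711 -0.1248  0.128 ] op 0.0675 t 29.9
yaw -2.656 Tz 0.291 T [2.18 0.57 0.29] F [-3.9  9.2  9.9] tcp [ 0.471  -0.1247  0.128 ] op 0.0676 t 30.4
```

```bash
python3 -m pendant '[{"dp":[0,0.0003,0],"spin":0.02},{"dp":[0,0.0006,0],"spin":0.04},{"dp":[0,0.001,0],"spin":0.06},{"dp":[0,0.001,0],"spin":0.08},{"dp":[0,0.001,0],"spin":0.1}]' >/dev/null; python3 t.py
python3 -m pendant '[{"dp":[0,0,0],"spin":0.02},{"dp":[0,0,0],"spin":0.04},{"dp":[0,0,0],"spin":0.06},{"dp":[0,0,0],"spin":0.08},{"dp":[0,0,0],"spin":0.1}]' >/dev/null; python3 t.py
python3 -m pendant '[{"dp":[0,0,0],"spin":0.02},{"dp":[0,0,0],"spin":0.04},{"dp":[0,0,0],"spin":0.06},{"dp":[0,0,0],"spin":0.08},{"dp":[0,0,0],"spin":0.1}]' >/dev/null; python3 t.py
```

```text
yaw -2.755 Tz 0.284 T [1.11 0.22 0.28] F [-0.8  4.2  8. ] tcp [ 0.471  -0.1245  0.128 ] op 0.0671 t 30.9
yaw -2.855 Tz 0.358 T [1.4  0.36 0.36] F [-0.9  6.4  8.7] tcp [ 0.4709 -0.1243  0.128 ] op 0.0676 t 31.4
yaw -2.955 Tz 0.355 T [1.68 0.38 0.35] F [-1.1  5.9  8.6] tcp [ 0.4709 -0.1242  0.1281] op 0.0673 t 31.9
```

```bash
python3 -m pendant '[{"dp":[0,0,0],"spin":0.02},{"dp":[0,0,0],"spin":0.04}]' >/dev/null; python3 t.py
python3 -m pendant '[{"dp":[0,0,0],"spin":0.02},{"dp":[0,0,0],"spin":0.04}]' >/dev/null; python3 t.py
python3 -m pendant '[{"dp":[0,0,0],"spin":0.02},{"dp":[0,0,0],"spin":0.04}]' >/dev/null; python3 t.py
```

```text
yaw -2.995 Tz 0.366 T [1.72 0.44 0.37] F [-2.2  5.8 10.4] tcp [ 0.4709 -0.1241  0.1281] op 0.0672 t 32.1
yaw -3.035 Tz 0.416 T [1.8  0.44 0.42] F [-1.9  7.7 10.1] tcp [ 0.4709 -0.1241  0.1281] op 0.0674 t 32.3
yaw -3.075 Tz 0.437 T [1.9  0.45 0.44] F [-2.1  7.7  9.9] tcp [ 0.4709 -0.124   0.1281] op 0.0679 t 32.5
```

```bash
python3 -m pendant '[{"dp":[0,0,0],"spin":0.02},{"dp":[0,0,0],"spin":0.04}]' >/dev/null; python3 t.py
python3 -m pendant '[{"dp":[0,0,0],"spin":0.02},{"dp":[0,0,0],"spin":0.04}]' >/dev/null; python3 t.py
python3 -m pendant '[{"dp":[0,0,0],"spin":0.02},{"dp":[0,0,0],"spin":0.04}]' >/dev/null; python3 t.py
```

```text
yaw -3.115 Tz 0.41 T [2.02 0.52 0.41] F [-1.2  7.  10.4] tcp [ 0.4709 -0.1239  0.1281] op 0.0674 t 32.7
yaw 3.128 Tz 0.404 T [2.1 0.5 0.4] F [-2.6  7.6 10.3] tcp [ 0.4708 -0.1239  0.1281] op 0.0674 t 32.9
yaw 3.088 Tz 0.468 T [2.21 0.53 0.47] F [-2.4  7.8  9.2] tcp [ 0.4709 -0.1238  0.1281] op 0.0673 t 33.1
```

```bash
python3 -m pendant '[{"dp":[0,0,0],"spin":0.02},{"dp":[0,0,0],"spin":0.04}]' >/dev/null; python3 t.py
python3 -m pendant '[{"dp":[0,0,0],"spin":0.02},{"dp":[0,0,0],"spin":0.04}]' >/dev/null; python3 t.py
```

```text
yaw 3.048 Tz 0.494 T [2.28 0.51 0.49] F [-2.5  8.4 10.2] tcp [ 0.4709 -0.1237  0.1281] op 0.0675 t 33.3
yaw 3.009 Tz 0.531 T [2.41 0.49 0.53] F [-2.6  9.1 10.1] tcp [ 0.4709 -0.1237  0.1281] op 0.0673 t 33.5
```

```bash
python3 -m pendant '[{"dp":[0,0.0005,0],"spin":0},{"dp":[0,0.001,0],"spin":0},{"dp":[0,0.001,0],"spin":0},{"dp":[0,0.001,0],"spin":0},{"dp":[0,0.001,0],"spin":0}]' 0.087
python3 -m pendant '[{"dp":[0,0,-0.005],"spin":0},{"dp":[0,0,-0.02],"spin":0},{"dp":[0,0,-0.05],"spin":0},{"dp":[0,0,-0.08],"spin":0},{"dp":[-0.03,0,-0.1],"spin":0},{"dp":[-0.07,0,-0.12],"spin":0},{"dp":[-0.11,0,-0.12],"spin":0},{"dp":[-0.15,0,-0.12],"spin":0},{"dp":[-0.15,0,-0.12],"spin":0},{"dp":[-0.15,0,-0.12],"spin":0}]'
python3 -c "
from m import *
im=optics.get_image('side');cv2.imwrite('pics/s6.png',cv2.resize(im['pixels'][200:330,220:380],None,fx=4.5,fy=4.5))
for c in('top','side'):
    im=optics.get_image(c); P=cloud(im); k=(abs(P[:,2]-.133)<.01)&(abs(P[:,0]-.473)<.05)&(abs(P[:,1]+.124)<.05); Q=P[k]; print(c,len(Q),rect(Q))
    k=(P[:,2]>.04)&(P[:,2]<.08)&(abs(P[:,0]-.468)<.02)&(P[:,1]>-.075)&(P[:,1]<.02);Q=P[k]; print('knob y',np.sort(Q[:,1])[[2,-3]])
"; python3 t.py
```

```text
clock: 34.0
tcp_pos: [0.4716, -0.1239, 0.1273]
tool_rot: [-0.001, 0.066, 0.998, -0.0]
ft_force: [-0.2, 0.0, 0.0]
opening: 0.0865
grasp_force: 0.0
clock: 35.0
tcp_pos: [0.6208, -0.1435, 0.2466]
tool_rot: [-0.001, 0.066, 0.998, 0.0]
ft_force: [-0.2, -0.5, 0.6]
opening: 0.087
grasp_force: 0.0
top 194 (array([ 0.4723, -0.1238]), array([0.0686, 0.0133]), 83.29)
yaw 3.009 Tz 0.022 T [-0.02 -0.02  0.02] F [0.5 0.2 1.2] tcp [ 0.6199 -0.1434  0.2478] op 0.087 t 35.1Traceback (most recent call last):
  File "<string>", line 6, in <module>
    k=(P[:,2]>.04)&(P[:,2]<.08)&(abs(P[:,0]-.468)<.02)&(P[:,1]>-.075)&(P[:,1]<.02);Q=P[k]; print('knob y',np.sort(Q[:,1])[[2,-3]])
                                                                                                          ~~~~~~~~~~~~~~~^^^^^^^^
IndexError: index 2 is out of bounds for axis 0 with size 0
```

View pics/s6.png

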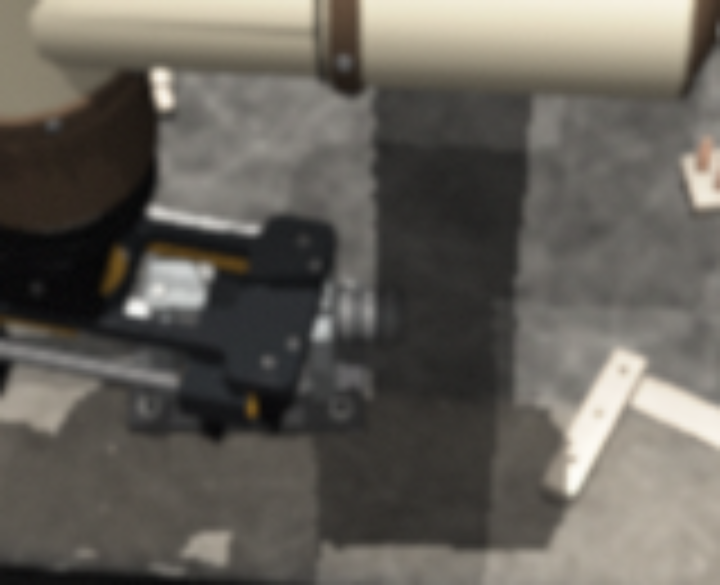

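```bash
python3 -c "
from plant import env
print(env.job_done())"
```

```text
the job is handed in; nothing more can be done
None
```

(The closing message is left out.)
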